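# Hold a needle carton over the code reader

## Task

Swing the reader's small lever up and back until it leans past upright and leave it there, so that its cap is off the lens. Then pick up the cardboard needle carton, carry it over the row of bottles and jars without disturbing any of them, and bring it above the reader's dark window: level, centred and lengthwise along the window, with its underside about 15 mm above the glass. Never let the carton touch the reader, and finish while still holding it there, motionless.

Things in the scene. Friction and masses are not known exactly. Their poses are not given: they have to be found in the camera images.
- box_center (a point): The loose cardboard needle carton, a closed box 45 mm (its x) by 95 mm (its y) by 52 mm high, about 60 g, standing upright on the worktop. The point is its very centre, 26 mm above its underside; z up. It can be gripped across the 45 mm. It stands left or right of the row, on the other side from the reader.
- window (a point): Centre of the glass of the code reader: a low white case, 110 mm (x) by 188 mm (y), fixed to the worktop, whose top carries a dark flat rectangular window 50 mm (x) by 100 mm (y) in a 64 x 114 mm grey bezel. The point lies on the glass, 45 mm above the worktop. x and y run across and along the window, z is up; the case reaches from y = -76 mm to y = +112 mm, and the grey lever head, a 34 x 24 mm fork standing 30 mm above the glass, is centred at y = +85 mm.
- reader: The same code reader; origin on the worktop straight below the window's centre, axes as for the window.
- knob (a point): Centre of the black bar knob at the lever's tip: a 14 mm thick round bar, 16 mm long, lying along the reader's x (the pivot direction), with flat ends that can be pinched. Only the 9 mm wide lever arm joins it. With the lever fully down it lies 26 mm above the glass at the window's y = -35 mm.
- lever (a joint): Angle in rad of the lever, whose pivot is parallel to the reader's x at y = +85 mm, 20 mm above the glass; the knob's centre is 120 mm from the pivot along the arm and 6 mm above the arm's middle line. 0: lying down along the window, its rubber cap 2 mm over the lens; grows as the tip is raised over towards the reader's +y: 1.57 is upright, stop at 1.9. It starts anywhere from 0 to 0.3. Stiff hinge (about 0.08 N m): it stays where it is left.
- gel_jar: Jar with black cap, 39 mm wide, 81 mm high, in the row of four between the carton and the reader; origin at the centre of its underside, z up. Stays where it is.
- dropper_bottle: Small amber dropper bottle, 34 mm wide, 109 mm high, in the row of four between the carton and the reader; origin at the centre of its underside, z up. Stays where it is.
- clear_bottle: Clear bottle with white cap, 45 mm wide, 136 mm high, in the row of four between the carton and the reader; origin at the centre of its underside, z up. Stays where it is.
- powder_jar: White jar with screw cap, 41 mm wide, 66 mm high, in the row of four between the carton and the reader; origin at the centre of its underside, z up. Stays where it is.
Mind the look-alikes: they are no part of the job. Leave any red look-alike of the part that bears box_center alone.

How it is judged:
By the outcome, as a careful person would: the job done as asked, in the order asked, and still so for the second after the job is handed in, while the arm keeps its last pose, push and grip.
It also fails if it takes over 62 s, if anything falls off the work surface, if the arm or the gripper's body presses on something with over 40 N, if the wrist force passes 120 N, or if a joint passes its speed limit or range.

## Robot

A 7-joint arm with a two-finger parallel gripper is mounted at the origin on a cart in front of the work surface, level with it; the furniture and walls round the work are solid. World frame = base frame: x ahead of the robot, y to its left, z up, the work surface at z = 0. Lengths are in m, angles in rad, forces in N, time in s.
With the tool pointing down it reaches from about 0.4 to 0.875 m from the base axis. Payload 19.3 kg.
Tool frame: the origin (TCP) lies where the fingers leave the gripper's body, on its centre line; the fingertips stand bot.tip_reach ahead of it and the grasp point (between the pads) lies 54 mm ahead of it (bot.tip_reach is the distance from the TCP to the fingertips, in m); z points along the fingers, y is the line along which they close (so a half turn about z gives the same grasp; the last joint's range is limited). The gripper opens to 85 mm and grips with 20 to 120 N. Pads are 22 mm wide; open, the fingers measure 114 mm over their backs; the gripper's body (76 mm by 85 mm) begins 54 mm behind the grasp point. The pads swing forward as they close: fully open they stand 13 mm farther back than shut.
Start: joints at [1.126, 0.521, -0.036, 1.599, 0.021, 1.021, -0.113], TCP at [0.229, -0.582, 0.304] pointing down, gripper open.
Joint ranges: [-2.91, 2.91], [-0.3, 2.13], [-1.5, 1.42], [0.17, 2.43], [-1.26, 4.41], [0.16, 1.93], [-2.52, 2.52]. Speed limits (rad/s): [1.89, 1.89, 2.39, 2.39, 3.01, 3.01, 3.01].

## Interface

Orientations are given as [roll, pitch, yaw] about the fixed x, y, z axes, in that order (R = Rz(yaw) Ry(pitch) Rx(roll)).
In Python, from workcell import bot gives the robot as it stands. The module is installed in compiled form; this text tells all that it offers.
- The arm moves only by the shell command python3 -m jog 'ROWS' [FORCE]. ROWS is JSON, a list that holds one entry, the list of rows, each a list of 7 numbers: the shift along the tool's x, y, z in mm, then the turn, a rotation vector about the tool's x, y, z in rad, then the opening, from 0 (shut) to 1 (fully open). In form: [[[tx, ty, tz, wx, wy, wz, fingers], ...]]. A call has 1 to 5 rows; each row shifts and turns the commanded pose from where the row before left it, along the tool's axes as they then stand; what a row does not reach is not made up. A row lasts 1/10 s, in which the tool goes at most 50 mm and 8.59 degrees, less where a joint would pass 70% of its speed; a pose out of reach is approached as far as the arm can. A call is refused whole if a number of a shift passes 50 or a number of a turn 0.15, either way. A call with a gripper value outside its range is refused whole. The fingers move at their own pace and stop on an object; FORCE is the grip in N (left out, the last holds). Time passes only in rows, so rows that do not move let the fingers close. It gives the time, the measured TCP pose, the force, the opening and the grip force at its end, in the units of the state.
- bot.observe(): the state, without advancing time (a new reading comes with each control period).
- bot.grab_frame(name): name is "scene" or "top" or "wrist"; returns a dict with "img" (480x640x3 uint8, red, green, blue), "intrinsics" (3x3 intrinsics, pixels), "R" (3x3) and "t" (3): a world point X has camera coordinates R X + t; the wrist camera has in their place "tool_from_camera" (4x4, takes a point from camera to tool coordinates, whose origin is the TCP and whose axes are the flange's). Camera axes: x right, y down, z forward; pixel columns grow to the right and rows downward; lengths in m; the calibration is good to about 2 mm. A picture is of the moment at which its call begins: read the wrist's pose just before it. There is no depth.
- bot.job_done(): hands the job in; it is judged then, once.
Trained networks look in a picture, given as the dict that the camera call returned (one of the last four; its "shot" number tells which), for a name from the list of things; names that differ only in an ending like _2 or _b are one class to them, and where a whole thing is asked for, a point or a joint stands for the part that bears it (a point fixed in the world has none). Each returns a list of dicts, best first, with "conf" (0 to 1); they miss things now and then, are a little off and sometimes report something else, mostly with a low value. They report only what shows in the picture. A call takes as long as a camera call. They do not tell look-alikes from the thing itself.
- bot.trace(query, picture): "region" (480x640 bool, what is visible of it).
- bot.spot_point(query, picture): "xyz" ([x, y, z] in m, in world coordinates, good to about 4 mm: a listed point, or the origin of a listed thing).
The state is a dict: "clock": time; "qpos": joint angles; "qd": joint speeds; "joint_efforts": joint torques, N m; "position": TCP position; "tool_rot": TCP orientation; "force": force on the tool from outside, world axes, zero at the start; "moment": the same for the moment, N m; "grip_width": finger opening in m; "finger_force": force on a finger pad.
Only numpy, scipy, OpenCV 4.12 (cv2) and the standard library are available. Lean on these libraries where they do the work, as an engineer would, in place of code of your own. Each camera call takes 0.05 s, during which the arm holds its last target. There are 200 camera calls.

## Working session

There is one attempt and no reset: what is moved stays moved. The work goes in short steps, Python scripts to look and compute and a shell command to move; the robot and the scene stay as the last step left them, time stands still between calls to the robot, and variables do not carry over. Pictures are saved under pics/ and viewed, at most 10 in all, crops included, and the job is handed in when it is done.

```bash
mkdir -p pics; python3 - <<'E'
from workcell import bot
import cv2, numpy as np
s=bot.observe()
print({k:np.round(s[k],3).tolist() for k in s}, bot.tip_reach)
ims=[]
for c in ["scene","top"]:
    p=bot.grab_frame(c); cv2.imwrite(f"pics/{c}1.png",p["img"][:,:,::-1])
    print(c,np.round(-np.array(p["R"]).T@np.array(p["t"]),3))
    for q in ["box_center","window","reader","knob","gel_jar","dropper_bottle","clear_bottle","powder_jar"]:
        print(q,[(np.round(d["xyz"],3).tolist(),round(d["conf"],2)) for d in bot.spot_point(q,p)[:3]])
E
```

```text
{'clock': 0.0, 'qpos': [1.126, 0.522, -0.036, 1.6, 0.021, 1.021, -0.113], 'qd': [0.0, -0.0, 0.001, 0.001, -0.0, 0.001, -0.001], 'joint_efforts': [-0.001, -92.712, 1.979, -36.993, 0.018, 0.008, 0.0], 'position': [0.229, -0.581, 0.303], 'tool_rot': [-3.141, 0.0, 0.375], 'force': [0.026, -0.541, 0.074], 'moment': [-0.01, 0.02, -0.025], 'finger_force': 0.0, 'grip_width': 0.085} 0.0726
scene [-0.195  0.432  1.044]
box_center [([0.399, -0.129, 0.026], 0.85), ([0.535, -0.303, 0.024], 0.7)]
window [([0.531, 0.291, 0.044], 0.92), ([0.534, 0.3, 0.005], 0.44)]
reader [([0.533, 0.298, 0.007], 0.59)]
knob [([0.538, 0.263, 0.096], 0.86), ([0.432, 0.012, -0.002], 0.5)]
gel_jar [([0.548, -0.014, 0.004], 0.88), ([0.535, -0.302, 0.028], 0.65)]
dropper_bottle [([0.599, 0.022, 0.003], 0.66)]
clear_bottle [([0.433, 0.011, 0.001], 0.74)]
powder_jar [([0.488, -0.009, 0.001], 0.66)]
top [0.324 0.024 1.276]
box_center [([0.539, -0.298, 0.023], 0.72), ([0.487, -0.007, 0.003], 0.63), ([0.394, -0.134, 0.024], 0.56)]
window [([0.534, 0.296, 0.044], 0.8)]
reader [([0.533, 0.292, 0.004], 0.85)]
knob [([0.538, 0.263, 0.096], 0.62)]
gel_jar [([0.546, -0.017, 0.002], 0.74)]
dropper_bottle [([0.602, 0.024, -0.0], 0.69)]
clear_bottle []
powder_jar [([0.489, -0.007, 0.0], 0.76)]
```

View pics/scene1.png

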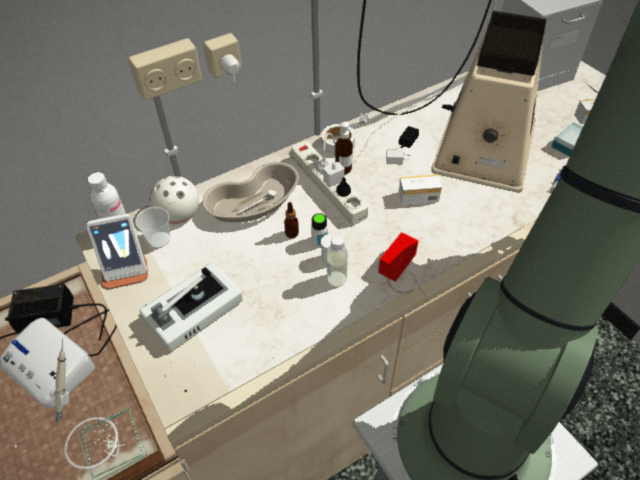

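View pics/top1.png

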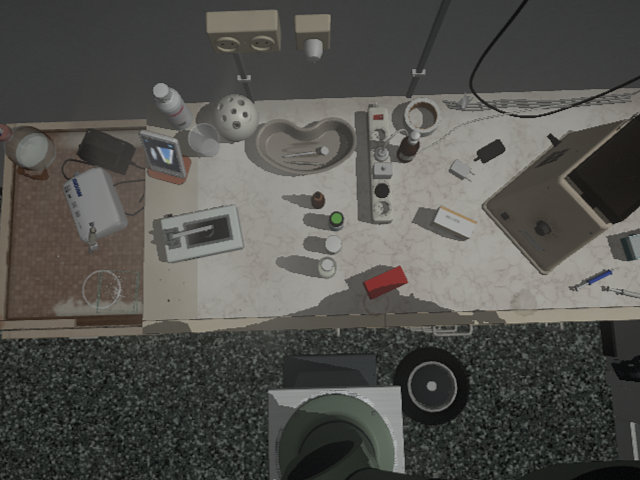

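The cartons are easy to tell apart: the red look-alike is at top (385,283) and the real white/orange one at top (455,222). The reader is at top (203,233), with its lever head on the world +y side. Next I'll measure yaws.

```bash
cat > h.py <<'E'
from workcell import bot
import cv2, numpy as np
from scipy.spatial.transform import Rotation as Ro
def cam(p,s=None):
    if "R" in p: R=np.array(p["R"]);t=np.array(p["t"]); return R.T,-R.T@t
    T=np.array(p["tool_from_camera"]);W=Ro.from_euler("xyz",s["tool_rot"]).as_matrix()
    return W@T[:3,:3], W@T[:3,3]+np.array(s["position"])
def plane(p,uv,z,s=None):
    A,c=cam(p,s); K=np.array(p["intrinsics"])
    d=np.c_[np.asarray(uv,float).reshape(-1,2),np.ones(len(np.asarray(uv).reshape(-1,2)))]@np.linalg.inv(K).T@A.T
    return c+d*((z-c[2])/d[:,2])[:,None]
def rect(p,mask,z,s=None):
    n,l,st,_=cv2.connectedComponentsWithStats(mask.astype(np.uint8))
    m=l==1+np.argmax(st[1:,4]); v,u=np.nonzero(m)
    P=plane(p,np.c_[u,v],z,s)[:,:2]
    r=cv2.minAreaRect((P*1000).astype(np.float32)); b=cv2.boxPoints(r)
    e=[b[1]-b[0],b[2]-b[1]]; L=max(e,key=np.linalg.norm); L=L*np.sign(L[1])
    return np.round(r[0],1),np.round(sorted(r[1]),1),round(float(np.arctan2(-L[0],L[1])),3)
def move(goal,yaw):
    s=bot.observe();W=Ro.from_euler("xyz",s["tool_rot"])
    d=W.inv().apply(np.array(goal)-s["position"])*1000
    w=(W.inv()*Ro.from_euler("xyz",[np.pi,0,yaw])).as_rotvec()
    print("TCP",np.round(s["position"],4),np.round(s["tool_rot"],3),"clock",s["clock"],"move mm",np.round(d,1),"turn",np.round(w,3))
E
python3 - <<'E'
from h import *
for c in ["top","scene"]:
    p=bot.grab_frame(c)
    for q,z in [("reader",.0225 if c=="scene" else .045),("window",.045),("box_center",.045)]:
        for d in bot.trace(q,p)[:3]:
            print(c,q,round(d["conf"],2),rect(p,d["region"],z))
    # dark window
    if c=="top":
        g=p["img"].max(2); m=np.zeros(g.shape,bool); m[205:262,160:245]=g[205:262,160:245]<75
        print("dark",rect(p,m,.045))
E
```

```text
top reader 0.63 (array([529.8, 307.3]), array([121.5, 195. ]), 0.163)
top window 0.71 (array([530.6, 308.1]), array([119.6, 190.9]), 0.169)
top box_center 0.89 (array([ 532.7, -299. ]), array([ 57.4, 100.9]), -0.479)
top box_center 0.64 (array([ 396.6, -130.2]), array([ 45.7, 100.2]), 0.391)
dark (array([533.2, 295.3]), array([ 51.4, 101.2]), 0.17)
scene reader 0.95 (array([531.7, 310.7]), array([131.2, 193.2]), 0.177)
scene reader 0.23 (array([464.5, -12.1]), array([ 48.7, 141.8]), 0.92)
scene window 0.77 (array([514.9, 312.9]), array([130.6, 191.4]), 0.174)
scene window 0.31 (array([545.7, 311.4]), array([ 42.2, 144.6]), 0.349)
scene box_center 0.56 (array([ 387.4, -121.4]), array([ 62. , 130.2]), 0.426)
```

```bash
python3 -m jog '[[[0,0,0,0,0,-0.137,1],[0,0,0,0,0,-0.137,1],[0,0,0,0,0,-0.137,1],[0,0,0,0,0,-0.137,1],[0,0,0,0,0,-0.137,1]]]'; python3 -m jog '[[[0,0,0,0,0,-0.137,1],[0,0,0,0,0,-0.137,1],[0,0,0,0,0,-0.137,1],[0,0,0,0,0,-0.137,1],[0,0,0,0,0,-0.137,1]]]'; python3 -c "
from h import *
move([.538,.263,.26],1.741)"
```

```text
clock: 1.8
position: [0.2288, -0.5816, 0.3039]
tool_rot: [3.142, 0.0, 1.065]
force: [-0.9, 0.8, -0.0]
grip_width: 0.0855
finger_force: 0.0
clock: 2.3
position: [0.2287, -0.5816, 0.3039]
tool_rot: [-3.142, -0.0, 1.75]
force: [-0.5, 0.3, -0.6]
grip_width: 0.0856
finger_force: 0.0
TCP [ 0.2287 -0.5816  0.3039] [-3.142 -0.     1.75 ] clock 2.3 move mm [775.8 455.1  43.9] turn [-0.    -0.     0.009]
```

```bash
python3 -m jog '[[[35,20.5,0,0,0,0,1],[35,20.5,0,0,0,0,1],[35,20.5,0,0,0,0,1],[35,20.5,0,0,0,0,1],[35,20.5,0,0,0,0,1]]]'; python3 -m jog '[[[35,20.5,0,0,0,0,1],[35,20.5,0,0,0,0,1],[35,20.5,0,0,0,0,1],[35,20.5,0,0,0,0,1],[35,20.5,0,0,0,0,1]]]';python3 -m jog '[[[35,20.5,0,0,0,0,1],[35,20.5,0,0,0,0,1],[35,20.5,0,0,0,0,1],[35,20.5,0,0,0,0,1],[35,20.5,0,0,0,0,1]]]';python3 -m jog '[[[35,20.5,0,0,0,0,1],[35,20.5,0,0,0,0,1],[35,20.5,0,0,0,0,1],[35,20.5,0,0,0,0,1],[35,20.5,0,0,0,0,1]]]' >/dev/null; python3 -c "
from h import *
move([.538,.263,.26],1.741)"
```

```text
clock: 2.8
position: [0.2997, -0.39, 0.304]
tool_rot: [3.142, 0.0, 1.745]
force: [1.4, 0.0, -0.7]
grip_width: 0.0857
finger_force: 0.0
clock: 3.3
position: [0.3704, -0.1999, 0.3042]
tool_rot: [3.141, 0.001, 1.744]
force: [2.1, -0.7, 0.0]
grip_width: 0.0852
finger_force: 0.0
clock: 3.8
position: [0.4411, -0.0098, 0.3041]
tool_rot: [3.141, 0.0, 1.744]
force: [1.1, -1.3, 0.1]
grip_width: 0.0856
finger_force: 0.0
TCP [0.5119 0.1803 0.3039] [3.141 0.    1.744] clock 4.3 move mm [76.9 40.  43.9] turn [0.    0.    0.003]
```

```bash
python3 -m jog '[[[38,20,20,0,0,0,0.5],[38.5,20,20,0,0,0,0.5],[0,0,0,0,0,0,0.5],[0,0,0,0,0,0,0.5]]]'; python3 - <<'E'
from h import *
s=bot.observe(); p=bot.grab_frame("wrist"); cv2.imwrite("pics/w1.png",p["img"][:,:,::-1])
for q in ["knob","window"]: print(q,[(np.round(d["xyz"],4),round(d["conf"],2)) for d in bot.spot_point(q,p)[:2]])
for d in bot.trace("knob",p)[:2]: print(d["conf"],d["region"].sum(),np.argwhere(d["region"]).mean(0))
A,c=cam(p,s); K=np.array(p["intrinsics"])
for X in [(.538,.263,.096),(.533,.295,.045)]:
    v=K@(A.T@(np.array(X)-c)); print(v[:2]/v[2])
move([.538,.263,.15],1.741)
E
```

```text
clock: 4.7
position: [0.5372, 0.2619, 0.2631]
tool_rot: [-3.14, -0.0, 1.746]
force: [0.2, -1.0, -0.6]
grip_width: 0.0427
finger_force: 0.0
knob [(array([0.5373, 0.2618, 0.0939]), 0.98)]
window [(array([0.5325, 0.2929, 0.0443]), 0.79)]
0.73 4301 [151.09044408 324.31504301]
[326.00241504 236.68005632]
[326.61221229 176.61072736]
TCP [0.5379 0.2599 0.2646] [3.141 0.    1.743] clock 4.9 move mm [  3.1   0.5 114.6] turn [0.001 0.    0.002]
```

View pics/w1.png

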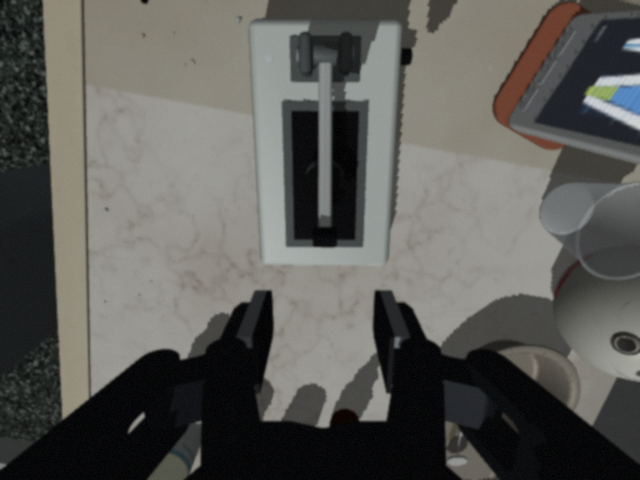

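Knob is in the picture at (325,236), matching the prediction. I'll descend and pinch it.

```bash
python3 -m jog '[[[3,0,30,0,0,0,0.5],[0,0,30,0,0,0,0.5],[0,0,30,0,0,0,0.5],[0,0,25,0,0,0,0.5],[0,0,0,0,0,0,0.5]]]' 20; python3 -m jog '[[[0,0,0,0,0,0,0],[0,0,0,0,0,0,0],[0,0,0,0,0,0,0],[0,0,0,0,0,0,0]]]' 25; python3 - <<'E'
from h import *
s=bot.observe();print(s["force"])
th0=np.arcsin(.195); k=lambda t:np.array([85-120*np.cos(t)+6*np.sin(t),20+120*np.sin(t)+6*np.cos(t)])
z=(s["position"][2]-.054-.045)*1000
from scipy.optimize import brentq
th=brentq(lambda t:k(t)[1]-z,0,.6); print("z",z,"th",th,k(th))
t=np.linspace(th,1.8,17); print(np.round(t,2)); print(np.round(np.diff([k(a) for a in t],axis=0),1).tolist())
E
```

```text
clock: 5.4
position: [0.5363, 0.2624, 0.1468]
tool_rot: [-3.138, 0.001, 1.744]
force: [0.3, -0.2, 0.3]
grip_width: 0.0427
finger_force: 0.0
clock: 5.8
position: [0.5376, 0.2638, 0.1499]
tool_rot: [3.14, 0.0, 1.744]
force: [1.4, -2.2, 1.2]
grip_width: 0.0153
finger_force: 28.8
[ 1.39904174 -2.24287946  1.22929162]
z 50.92900090149354 th 0.2103929778489893 [-31.10080492  50.9290009 ]
[0.21 0.31 0.41 0.51 0.61 0.71 0.81 0.91 1.01 1.1  1.2  1.3  1.4  1.5
 1.6  1.7  1.8 ]
[[3.6, 11.4], [4.7, 10.9], [5.8, 10.4], [6.8, 9.8], [7.8, 9.1], [8.6, 8.3], [9.4, 7.4], [10.1, 6.4], [10.7, 5.4], [11.1, 4.3], [11.5, 3.2], [11.8, 2.0], [11.9, 0.8], [11.9, -0.4], [11.8, -1.5], [11.6, -2.7]]
```

```bash
python3 -m jog '[[[3.6,0,-11.4,0,0,0,0],[4.7,0,-10.9,0,0,0,0],[5.8,0,-10.4,0,0,0,0],[6.8,0,-9.8,0,0,0,0],[7.8,0,-9.1,0,0,0,0]]]'; python3 -m jog '[[[8.6,0,-8.3,0,0,0,0],[9.4,0,-7.4,0,0,0,0],[10.1,0,-6.4,0,0,0,0],[10.7,0,-5.4,0,0,0,0],[11.1,0,-4.3,0,0,0,0]]]'
```

```text
clock: 6.3
position: [0.5323, 0.2928, 0.2017]
tool_rot: [3.141, 0.0, 1.745]
force: [5.6, 0.1, -2.2]
grip_width: 0.0152
finger_force: 28.1
clock: 6.8
position: [0.5236, 0.3422, 0.2334]
tool_rot: [3.141, -0.0, 1.745]
force: [5.5, -1.0, -2.1]
grip_width: 0.0156
finger_force: 27.7
```

```bash
python3 -m jog '[[[11.5,0,-3.2,0,0,0,0],[11.8,0,-2,0,0,0,0],[11.9,0,-0.8,0,0,0,0],[11.9,0,0.4,0,0,0,0],[11.8,0,1.5,0,0,0,0]]]'; python3 -m jog '[[[11.6,0,2.7,0,0,0,0],[0,0,0,0,0,0,0],[0,0,0,0,0,0,0]]]'; python3 -c "
from h import *
s=bot.observe();d=s['position']-np.array([.533,.295,.099]);y=np.array([-.169,.986,0])@d
print(y*1000-85,d[2]*1000-20, 'th~',np.pi-np.arctan2(d[2]-.02,y-.085)-.05)
p=bot.grab_frame('scene');cv2.imwrite('pics/s2.png',cv2.resize(p['img'][200:400,80:320,::-1],None,fx=3,fy=3))"
```

```text
clock: 7.3
position: [0.5134, 0.4005, 0.2375]
tool_rot: [3.14, -0.001, 1.745]
force: [6.0, -1.1, 1.6]
grip_width: 0.0152
finger_force: 27.2
clock: 7.6
position: [0.5113, 0.4123, 0.2348]
tool_rot: [3.14, -0.002, 1.746]
force: [5.5, 1.2, 3.7]
grip_width: 0.0153
finger_force: 27.4
34.28151532442541 115.78059220620662 th~ 1.8086624321522398
```

View pics/s2.png

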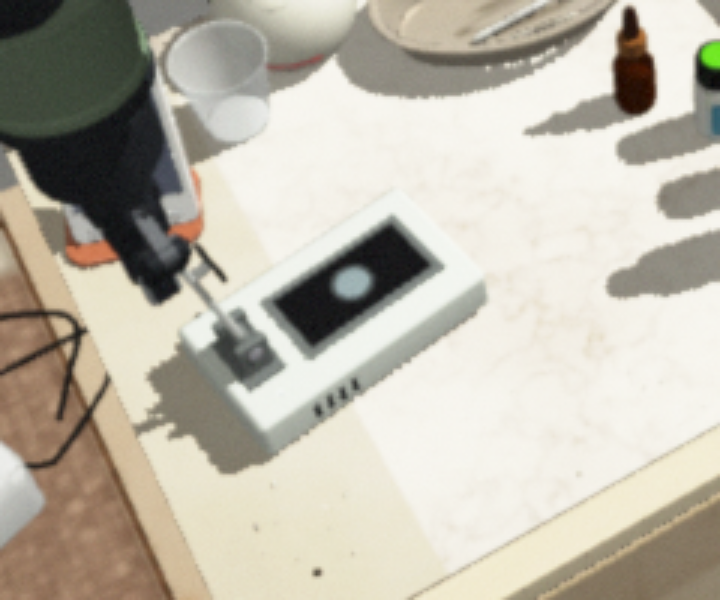

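Lever leans past upright (arm from head (245,350) to the gripper), and the lens is clear at (352,283). I'll release and retreat upward.

```bash
python3 -m jog '[[[0,0,0,0,0,0,0.5],[0,0,0,0,0,0,0.5],[0,0,0,0,0,0,0.5],[0,0,-10,0,0,0,0.5],[0,0,-30,0,0,0,0.5]]]'; python3 -m jog '[[[0,0,-35,0,0,0,1],[0,0,-10,0,0,0,1],[0,0,0,0,0,0,1]]]'; python3 -c "
from h import *
move([.535,-.245,.32],1.15)
p=bot.grab_frame('scene')
print(bot.spot_point('knob',p)[:1])"
```

```text
clock: 8.15
position: [0.5105, 0.4102, 0.2724]
tool_rot: [-3.138, 0.002, 1.745]
force: [0.1, -0.5, -0.4]
grip_width: 0.0425
finger_force: 0.0
clock: 8.45
position: [0.5114, 0.4113, 0.3208]
tool_rot: [3.139, -0.001, 1.745]
force: [-0.4, 0.3, -0.4]
grip_width: 0.0835
finger_force: 0.0
TCP [0.5114 0.4113 0.3208] [ 3.139e+00 -1.000e-03  1.745e+00] clock 8.45 move mm [-6.505e+02 -9.030e+01 -3.000e-01] turn [ 0.002 -0.002  0.595]
[{'xyz': [0.5127, 0.404, 0.1821], 'conf': 0.57}]
```

```bash
python3 -m jog '[[[-42,-6,0,0,0,0,1],[-42,-6,0,0,0,0,1],[-42,-6,0,0,0,0,1],[-42,-6,0,0,0,0,1],[-42,-6,0,0,0,0,1]]]' >/dev/null; python3 -m jog '[[[-42,-6,0,0,0,0,1],[-42,-6,0,0,0,0,1],[-42,-6,0,0,0,0,1],[-42,-6,0,0,0,0,1],[-42,-6,0,0,0,0,1]]]' >/dev/null; python3 -m jog '[[[-42,-6,0,0,0,0,1],[-42,-6,0,0,0,0,1],[-42,-6,0,0,0,0,1],[-42,-6,0,0,0,0,1],[-42,-6,0,0,0,0,1]]]'; python3 -m jog '[[[-42,-6,0,0,0,0,1],[-42,-6,0,0,0,0,1],[0,0,0,0,0,0.15,1],[0,0,0,0,0,0.15,1],[0,0,0,0,0,0.15,1]]]'; python3 -m jog '[[[0,0,0,0,0,0.15,1],[0,0,0,0,0,0,1],[0,0,0,0,0,0,1]]]'; python3 - <<'E'
from h import *
s=bot.observe(); p=bot.grab_frame("wrist"); cv2.imwrite("pics/w2.png",p["img"][:,:,::-1])
print([(np.round(d["xyz"],4),round(d["conf"],2)) for d in bot.spot_point("box_center",p)[:2]])
for d in bot.trace("box_center",p)[:2]: print(d["conf"],rect(p,d["region"],.052,s),np.argwhere(d["region"]).mean(0))
move([.535,-.301,.084],1.15)
E
```

```text
clock: 10.05
position: [0.531, -0.227, 0.3175]
tool_rot: [-3.14, -0.001, 1.745]
force: [1.3, -0.2, 0.2]
grip_width: 0.0852
finger_force: 0.0
clock: 10.55
position: [0.5338, -0.3102, 0.3171]
tool_rot: [-3.139, -0.001, 1.288]
force: [-0.2, 0.0, 0.4]
grip_width: 0.0854
finger_force: 0.0
clock: 10.85
position: [0.5342, -0.3097, 0.3179]
tool_rot: [-3.14, 0.0, 1.15]
force: [-0.0, 0.1, -0.0]
grip_width: 0.0855
finger_force: 0.0
[(array([ 0.3953, -0.1297,  0.0272]), 0.84), (array([ 0.5346, -0.3022,  0.0276]), 0.69)]
0.91 (array([ 535.3, -301.2]), array([45. , 97.7]), -0.472) [192.31785082 321.30938792]
0.6 (array([ 403.8, -135.4]), array([ 58.1, 109.9]), 0.397) [78.20880324 95.7369977 ]
TCP [ 0.5343 -0.31    0.3183] [-3.141 -0.     1.148] clock 11.0 move mm [  8.5  -2.9 234.3] turn [-0.001 -0.    -0.002]
```

View pics/w2.png

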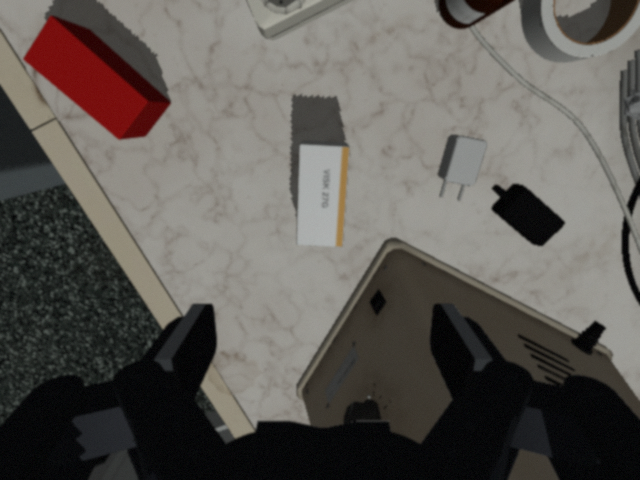

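Real carton at (322,195), red one at (95,78). I'll grip it 10 mm towards tool +x to keep clear of the beige device, with corner at (390,240).

```bash
python3 -m jog '[[[0,0,0,0,0,0.05,0.75],[18.2,-3.2,30,0,0,0,0.75],[0,0,40,0,0,0,0.75],[0,0,40,0,0,0,0.75],[0,0,30,0,0,0,0.75]]]' >/dev/null;  python3 -m jog '[[[0,0,10,0,0,0,0.75],[0,0,0,0,0,0,0.75]]]'; python3 - <<'E'
from h import *
move([.5398,-.2923,.084],1.099)
s=bot.observe(); p=bot.grab_frame("wrist"); cv2.imwrite("pics/w3.png",p["img"][:,:,::-1])
for d in bot.trace("box_center",p)[:2]: print(d["conf"],rect(p,d["region"],.052,s),np.argwhere(d["region"]).mean(0))
E
```

```text
clock: 11.7
position: [0.5396, -0.2922, 0.1679]
tool_rot: [-3.14, -0.0, 1.096]
force: [-0.0, 0.4, 0.1]
grip_width: 0.0641
finger_force: 0.0
TCP [ 0.5396 -0.2922  0.1679] [-3.14  -0.     1.096] clock 11.7 move mm [ 0.   0.4 83.9] turn [-0.002 -0.    -0.003]
0.78 (array([ 537.2, -298.5]), array([ 45.3, 102.8]), -0.472) [270.55468472 325.54634841]
0.55 (array([ 441.3, -174.8]), array([36.8, 61.2]), -0.736) [147.27051967  28.9804112 ]
```

View pics/w3.png

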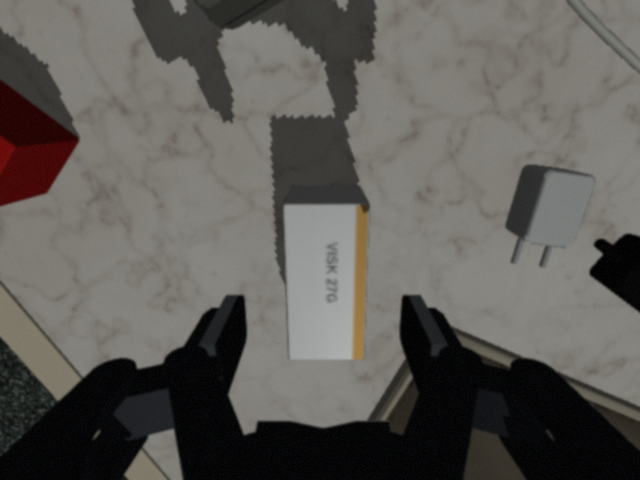

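Carton (285–368 × 204–360) sits centred and aligned between the fingers, with the device corner clear at (455,330). Descending.

```bash
python3 -m jog '[[[0,0,25,0,0,0,0.75],[0,0,25,0,0,0,0.75],[0,0,20,0,0,0,0.75],[0,0,14,0,0,0,0.75],[0,0,0,0,0,0,0.75]]]' ; python3 -m jog '[[[0,0,0,0,0,0,0],[0,0,0,0,0,0,0],[0,0,0,0,0,0,0],[0,0,0,0,0,0,0]]]' 45
```

```text
clock: 12.3
position: [0.5398, -0.2923, 0.0844]
tool_rot: [-3.141, 0.0, 1.095]
force: [0.5, 0.4, -0.4]
grip_width: 0.0639
finger_force: 0.0
clock: 12.7
position: [0.5405, -0.2927, 0.0862]
tool_rot: [3.14, 0.0, 1.095]
force: [-1.7, 0.5, 8.5]
grip_width: 0.0446
finger_force: 46.7
```

```bash
python3 -m jog '[[[0,0,-10,0,0,0,0],[0,0,-20,0,0,0,0],[0,0,-30,0,0,0,0],[0,0,-40,0,0,0,0],[0,0,-40,0,0,0,0]]]' ; python3 -m jog '[[[0,0,-40,0,0,0,0],[0,0,-20,0,0,0,0],[0,0,0,0,0,0,0]]]'; python3 - <<'E'
from h import *
s=bot.observe(); p=bot.grab_frame("wrist"); cv2.imwrite("pics/w4.png",p["img"][:,:,::-1])
zc=s["position"][2]-.0855+.052
for d in bot.trace("box_center",p)[:2]: print(d["conf"],rect(p,d["region"],zc,s),np.argwhere(d["region"]).mean(0))
move([.54,-.28,s["position"][2]],1.741)
E
```

```text
clock: 13.2
position: [0.5396, -0.2922, 0.2271]
tool_rot: [3.141, -0.0, 1.095]
force: [0.1, -1.0, 0.0]
grip_width: 0.0444
finger_force: 45.9
clock: 13.5
position: [0.5407, -0.2927, 0.289]
tool_rot: [3.136, 0.0, 1.095]
force: [0.3, 0.2, -1.0]
grip_width: 0.0448
finger_force: 46.0
0.85 (array([ 545.5, -281.9]), array([44.6, 75.5]), -0.477) [320.25219031 322.056375  ]
0.56 (array([ 518.2, -193.1]), array([20.6, 37.5]), 0.402) [112.56102622  74.68402188]
TCP [ 0.5397 -0.2924  0.2854] [3.141 0.    1.095] clock 13.6 move mm [11.2 -5.4 -3.6] turn [ 0.001  0.    -0.646]
```

View pics/w4.png

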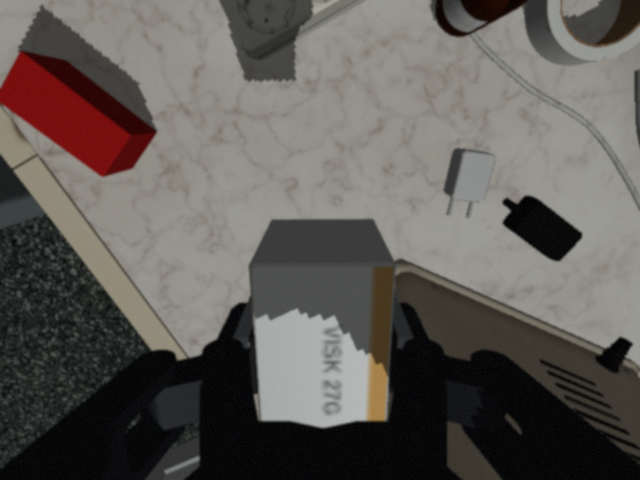

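Carton is held; its front top edge runs along row 265 (250–395) and its front bottom edge along row 218 (272–373).

```bash
python3 - <<'E'
from h import *
s=bot.observe(); p=bot.grab_frame("wrist")
W=Ro.from_euler("xyz",s["tool_rot"]).as_matrix()
tl=lambda uv,d:np.round(((plane(p,uv,s["position"][2]-d,s)-s["position"])@W)*1000,1)
print(tl([(250,265),(395,265)],.0335)); print(tl([(272,218),(373,218)],.0855))
A,c=cam(p,s);K=np.array(p["intrinsics"])
for d,x in [(.0335,.0375),(.0855,.0375)]:
  for y in (-.0225,.0225):
    X=np.array(s["position"])+W@[x,y,d]; v=K@(A.T@(X-c)); print(np.round(v[:2]/v[2],1))
E
python3 -m jog '[[[0,0,0,0,0,-0.13,0],[0,0,0,0,0,-0.13,0],[0,0,0,0,0,-0.13,0],[0,0,0,0,0,-0.13,0],[0,0,0,0,0,-0.126,0]]]'; python3 -c "
from h import *
s=bot.observe()
ps=.170;w=np.array([.533,.295]);g=w+.010*np.array([-np.sin(ps),np.cos(ps)])
move([g[0],g[1],s['position'][2]],ps+np.pi/2)"
```

```text
[[ 35.2 -22.5  33.5]
 [ 35.2  21.1  33.5]]
[[ 35.7 -22.7  85.5]
 [ 35.7  21.1  85.5]]
[249.7 257.9]
[400.1 258. ]
[272.3 213.9]
[376.4 214. ]
clock: 14.15
position: [0.5395, -0.2922, 0.2836]
tool_rot: [-3.14, -0.001, 1.746]
force: [-1.7, -0.7, -0.6]
grip_width: 0.0443
finger_force: 45.8
TCP [ 0.5395 -0.2922  0.2836] [-3.140e+00 -1.000e-03  1.746e+00] clock 14.15 move mm [589.3  96.2   0.6] turn [-0.001 -0.001  0.006]
```

```bash
python3 -m jog '[[[20,3,0,0,0,0.006,0],[38,6.2,0,0,0,0,0],[38,6.2,0,0,0,0,0],[38,6.2,0,0,0,0,0],[38,6.2,0,0,0,0,0]]]' ; python3 -m jog '[[[38,6.2,0,0,0,0,0],[38,6.2,0,0,0,0,0],[38,6.2,0,0,0,0,0],[38,6.2,0,0,0,0,0],[38,6.2,0,0,0,0,0]]]'; python3 -m jog '[[[38,6.2,0,0,0,0,0],[38,6.2,0,0,0,0,0],[38,6.2,0,0,0,0,0],[38,6.2,0,0,0,0,0],[38,6.2,0,0,0,0,0]]]'; python3 -m jog '[[[30,6,0,0,0,0,0],[9,0,0,0,0,0,0],[0,0,0,0,0,0,0],[0,0,0,0,0,0,0]]]'; python3 - <<'E'
from h import *
s=bot.observe(); p=bot.grab_frame("top"); cv2.imwrite("pics/t5.png",p["img"][:,:,::-1])
w=bot.grab_frame("wrist"); cv2.imwrite("pics/w5.png",w["img"][:,:,::-1])
print([(np.round(d["xyz"],4),round(d["conf"],2)) for q in (p,w) for d in bot.spot_point("window",q)[:1]])
ps=.170;g=np.array([.533,.295])+.012*np.array([-np.sin(ps),np.cos(ps)])
move([g[0],g[1],.1455],ps+np.pi/2)
E
```

```text
clock: 14.65
position: [0.5384, -0.1167, 0.2838]
tool_rot: [-3.14, -0.001, 1.735]
force: [1.0, -0.0, -0.2]
grip_width: 0.0447
finger_force: 45.9
clock: 15.15
position: [0.538, 0.0758, 0.2838]
tool_rot: [-3.14, -0.0, 1.735]
force: [0.1, -0.0, -0.6]
grip_width: 0.0444
finger_force: 45.9
clock: 15.65
position: [0.5377, 0.2682, 0.2837]
tool_rot: [-3.14, 0.0, 1.735]
force: [-0.2, -0.4, 0.0]
grip_width: 0.0444
finger_force: 45.9
clock: 16.05
position: [0.5379, 0.3051, 0.284]
tool_rot: [-3.14, 0.001, 1.734]
force: [-0.5, -0.1, -0.3]
grip_width: 0.0443
finger_force: 46.0
[(array([0.5311, 0.2947, 0.0448]), 0.83)]
TCP [0.5382 0.3051 0.2847] [3.142e+00 1.000e-03 1.733e+00] clock 16.25 move mm [  3.   -6.9 139.2] turn [ 0.     0.001 -0.008]
```

View pics/w5.png

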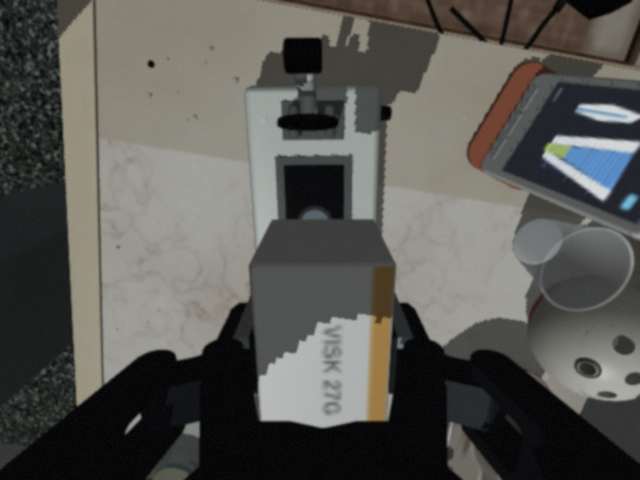

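Carton is above the reader and the lever is still back. The window top edge is at row 165, columns 285–343, and the case edges are at columns 248 and 377. I'll cross-check alignment from this view.

```bash
python3 - <<'E'
from h import *
s=bot.observe(); p=bot.grab_frame("wrist")
W=Ro.from_euler("xyz",s["tool_rot"]).as_matrix()
tl=lambda uv:np.round(((plane(p,uv,.045,s)-s["position"])@W)*1000,1)
g=p["img"].max(2).astype(int)
print("case",tl([(248,90),(254,220),(378,90),(376,210)]))
# dark window row edges
pts=[]
for r in (175,185,195,205):
    row=g[r]; d=np.diff(row); a=265+np.argmin(np.convolve(d[265:312],[1,1],'same'));b=325+np.argmax(np.convolve(d[325:372],[1,1],'same'))
    dk=np.nonzero(row[260:372]<40)[0]+260
    pts+=[(dk[0],r),(dk[-1],r)]
    print(r,dk[0],dk[-1],tl([(dk[0],r),(dk[-1],r)])[:,:2].tolist())
col=[np.nonzero(g[145:210,c]<40)[0][0]+145 for c in (295,305,325,335)]; print(col,tl([(295,col[0]),(335,col[-1])]))
E
```

```text
case [[ 97.4 -59.3 239.7]
 [ -7.7 -60.5 239.7]
 [ 97.4  42.  239.7]
 [  1.3  44.7 239.7]]
175 284 342 [[31.2, -33.3], [31.3, 15.0]]
185 285 342 [[22.9, -32.7], [22.9, 15.2]]
195 285 342 [[14.3, -33.0], [14.3, 15.3]]
205 286 342 [[5.6, -32.4], [5.7, 15.4]]
[np.int64(166), np.int64(166), np.int64(165), np.int64(165)] [[ 38.7 -24.  239.7]
 [ 39.5   9.1 239.7]]
```

```bash
python3 -m jog '[[[2,-7.5,0,0,0,-0.012,0],[0,0,30,0,0,0,0],[0,0,35,0,0,0,0],[0,0,25,0,0,0,0],[0,0,15,0,0,0,0]]]'; python3 -m jog '[[[0,0,10,0,0,0,0],[0,0,0,0,0,0,0],[0,0,0,0,0,0,0]]]'; python3 - <<'E'
from h import *
ps=.170;g=np.array([.533,.295])+.012*np.array([-np.sin(ps),np.cos(ps)])
move([g[0],g[1],.1455],ps+np.pi/2)
s=bot.observe(); p=bot.grab_frame("wrist"); cv2.imwrite("pics/w6.png",p["img"][:,:,::-1])
E
```

```text
clock: 16.8
position: [0.5292, 0.3066, 0.178]
tool_rot: [-3.14, 0.001, 1.747]
force: [0.5, -0.0, -0.4]
grip_width: 0.0445
finger_force: 46.0
clock: 17.1
position: [0.5303, 0.3074, 0.1706]
tool_rot: [3.141, -0.001, 1.747]
force: [0.5, 0.0, -1.1]
grip_width: 0.0442
finger_force: 46.0
TCP [0.5303 0.3074 0.1706] [ 3.141e+00 -1.000e-03  1.747e+00] clock 17.1 move mm [-0.7  0.5 25.1] turn [ 0.001 -0.001  0.006]
```

View pics/w6.png

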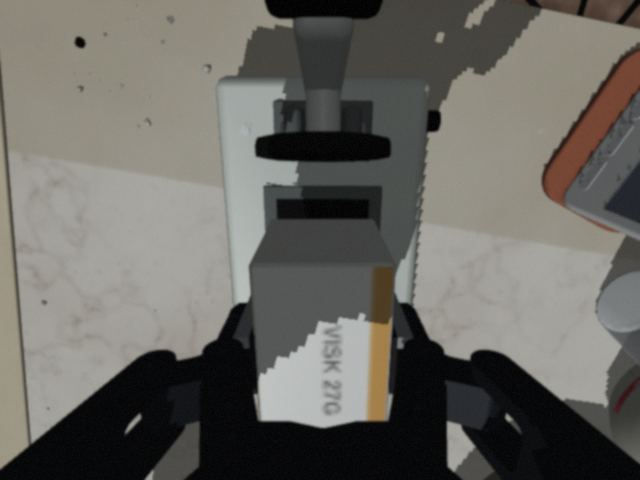

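Carton is centred over the window: dark strip at columns 277–370, bezel at 264–382, carton bottom edge at 272–376. The lever and cap stay clear. Final descent next.

```bash
python3 -c "
from h import *
s=bot.observe(); p=bot.grab_frame('wrist')
W=Ro.from_euler('xyz',s['tool_rot']).as_matrix()
print(np.round(((plane(p,[(277,200),(370,200),(264,186),(382,186)],.045,s)-s['position'])@W)*1000,1))"; python3 -m jog '[[[0,0,12,0,0,0,0],[0,0,8,0,0,0,0],[0,0,5,0,0,0,0],[0,0,0,0,0,0,0],[0,0,0,0,0,0,0]]]'; python3 -c "
from h import *
move([.5303,.3068,.1455],1.744)
s=bot.observe();print(s['force'],s['qd'])
bot.grab_frame('top')
move([.5303,.3068,.1455],1.744)
p=bot.grab_frame('scene');cv2.imwrite('pics/s7.png',cv2.resize(p['img'][200:400,80:320,::-1],None,fx=3,fy=3))"
```

```text
[[ 35.2 -25.5 125.8]
 [ 35.2  24.6 125.9]
 [ 42.8 -32.1 125.8]
 [ 42.8  30.6 125.9]]
clock: 17.7
position: [0.53, 0.3072, 0.1446]
tool_rot: [-3.141, -0.0, 1.747]
force: [0.3, -0.6, -0.3]
grip_width: 0.0445
finger_force: 46.0
TCP [0.53   0.3072 0.1446] [-3.141 -0.     1.747] clock 17.7 move mm [-0.4  0.2 -0.9] turn [-0.    -0.     0.003]
[ 0.26561169 -0.59422899 -0.31121257] [ 0.00241462 -0.008387   -0.00529129 -0.00147723 -0.00073559  0.00152166
 -0.00041689]
TCP [0.5301 0.3072 0.1448] [ 3.141 -0.     1.747] clock 17.75 move mm [-0.4  0.1 -0.7] turn [ 0.    -0.     0.003]
```

View pics/s7.png

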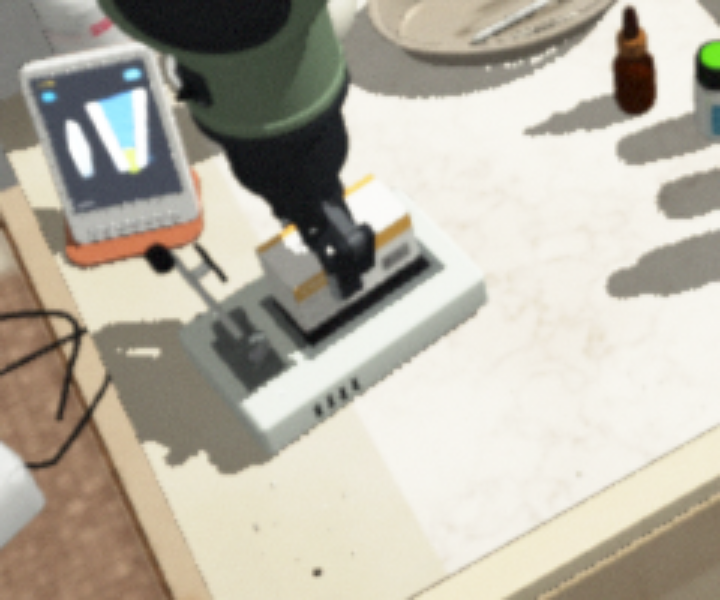

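```bash
python3 -m jog '[[[-1.5,0,-0.5,0,0,0,0],[0,0,0,0,0,0,0],[0,0,0,0,0,0,0],[0,0,0,0,0,0,0],[0,0,0,0,0,0,0]]]'; python3 -c "
from h import *
print(bot.job_done())"
```

```text
clock: 18.3
position: [0.5303, 0.3056, 0.1452]
tool_rot: [3.142, -0.0, 1.747]
force: [0.1, 0.3, -0.8]
grip_width: 0.0446
finger_force: 46.0
the job is handed in; nothing more can be done
None
```

I handed the job in at 18.3 s; no verdict came back. The lever leans back past upright at about 1.8 rad, and the carton is held level and motionless over the window, centred to within about 2 mm and about 15 mm above the glass. I carried it at about 0.2 m, well above the 136 mm bottle, but did not check the whole row in a picture afterwards.

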